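# Index the gear on its marked tooth gap and load the finger

## Task

Set the gear to its zero position: turn it on its arbor until the tooth gap marked with yellow paint is under the index finger, bring the finger fully home in that gap, its bar level, without forcing it, and hang the red saddle weight over the finger's bar, between the two brass collars, so that the finger stays loaded. The paint only shows which gap; find its exact place by feel. Leave the gear flat on its seat, and the micrometer, the plug gauge and the cup of pins alone.

Things in the scene. Friction and masses are not known exactly. Their poses are not given: they have to be found in the camera images.
- index_fixture: Dark steel base plate, 136 x 290 x 16 mm, fixed to the bench; carries the gear and the index finger. Origin: on the bench, under the gear's axis; z up; +y runs from the gear's axis to the finger's pivot (green bracket at y 180 mm, 84 mm high, 34 mm wide). Plate from y -76 to +214 mm. On its z axis an arbor, 18 mm thick, up to 79 mm, and round it a 60 mm wide seat, top at 24 mm.
- paint_mark (a point): Yellow paint dab (9 x 11 mm) on the rim of the gear, 42 mm from its axis, at the gear's top face. z up. The marked tooth gap is the one nearest to the dab, but the dab was put on by hand: it can be up to 6 degrees (4.4 mm) to either side of the gap's middle. Follows the gear; not the exact place of the gap.
- gear_axis (a point): The gear's axis at the seat, on the fixture. Loose steel gear lies here: 16 teeth, 124 mm over the teeth, 24 mm thick (top 48 mm above the bench), round hub of 38 mm diameter up to 81.5 mm above the bench, 20 mm bore round the 18 mm arbor, free to turn; 0.85 kg. Tooth gaps 11 mm wide 55 mm from the axis (where the finger enters); pitch 22.5 degrees.
- index_point (a point): Fixed point of the fixture on the line from the gear's axis to the finger's pivot, 42 mm from the axis, 48 mm above the bench: where the paint dab comes to lie (give or take its own error) when the marked gap is under the finger.
- finger (a joint): Index finger: steel bar 10 mm thick, hinged at the bracket, 70 mm above the bench. 0 rad: bar level, fully home (end stop), tip 9.5 mm deep in a gap; grows as it lifts; about 0.08 rad: tip resting on a tooth. Its blade, 7.5 mm wide, enters only a gap centred to about 1.5 mm. The pivot is stiff: the finger stays where left until pushed or weighted. It starts raised.
- finger_tip (a point): Lower end of the finger's blade, 125 mm along the bar from the pivot and 31.5 mm below the bar's centre line. Its head (13 mm wide, 14 mm long) on top ends the bar.
- bar_mid (a point): On the centre line of the finger's bar, 58 mm from the pivot, midway between the two brass collars (22 mm diameter; 39 mm free between them); the bar is 10 mm thick here.
- saddle_weight: Loose red 0.45 kg saddle weight, an upside-down U standing on two cheeks: 50 mm (x) by 32 mm (y), 58 mm high, with a steel lifting lug on top, 12 mm thick (x), 28 mm long (y), from 58 to 82 mm height. Origin: middle of its underside, z up. The slot between the cheeks is 18 mm wide, runs along y, is open below; its top is 42 mm above the underside.
- slot_top (a point): Middle of the top of the saddle weight's slot; it rests on the bar when the weight hangs.
- micrometer: Micrometer, 56 x 137 x 16 mm, lying near the work: leave alone. Origin: middle of its underside.
- plug_gauge: Black plug gauge, 28 mm diameter, 100 mm high, standing near the work: leave alone. Origin: middle of its underside.
- pin_cup: Clear cup of pins, 70 mm diameter, 53 mm high: leave alone. Origin: middle of its underside.
Things that resemble listed ones, but are neither listed nor needed, are in the scene too. There is more than one size of the saddle_weight; the one meant has the size given above.

How it is judged (in metres and radians):
At the end, for the whole second after the job is handed in: Paint within 8 mm of the index point (so the gap beside it is under the finger); finger within 0.03 rad of level; gear flat on its seat (paint under 50 mm high); saddle weight at rest, upright within 0.2 rad, bearing on the bar between the collars (slot top within 10 mm of the bar's middle) (horizontal distance between paint_mark and index_point below 0.008 m and value of joint finger below 0.03 rad and z of paint_mark in the frame of index_fixture below 0.05 m and angle between paint_mark's own z axis and vertical below 0.04 rad and distance between slot_top and bar_mid below 0.01 m and angle between saddle_weight's own z axis and vertical below 0.2 rad and contact force between saddle_weight and finger above 1.5 N and linear speed of saddle_weight below 0.02 m/s); the robot touches nothing.
It fails at once if the finger is forced (pushed by the robot with more than 40 N) (contact force between the fingers and finger above 40 N).
It fails at once if the micrometer is disturbed (moved over 20 mm) (distance of micrometer from where it was at the start of the episode above 0.02 m).
It fails at once if the plug gauge is disturbed (moved over 20 mm) (distance of plug_gauge from where it was at the start of the episode above 0.02 m).
It fails at once if the cup of pins is disturbed (moved over 20 mm) (distance of pin_cup from where it was at the start of the episode above 0.02 m).
It also fails if it takes over 72 s, if anything falls off the work surface, if the arm or the gripper's body presses on something with over 40 N, if the wrist force passes 120 N, or if a joint passes its speed limit or range.

## Robot

A 6-joint arm with a two-finger parallel gripper is mounted at the origin on a cart in front of the work surface, level with it; the furniture and walls round the work are solid. World frame = base frame: x ahead of the robot, y to its left, z up, the work surface at z = 0. Lengths are in mm, angles in rad, forces in N, time in s.
With the tool pointing down it reaches from about 325 to 775 mm from the base axis. Payload 5.5 kg.
Tool frame: the origin (TCP) lies midway between the tips of the shut fingers; the grasp point (between the pads) lies arm.grip_point_offset behind it (arm.grip_point_offset is the distance from the TCP to the grasp point, in mm); z points along the fingers, y is the direction in which the jaws open and shut (so a half turn about z gives the same grasp; the last joint's range is limited). The gripper opens to 88 mm and grips with 3 to 60 N. Pads are 20 mm wide; open, the fingers measure 115 mm over their backs; the gripper's body (75 mm by 178 mm) begins 61 mm behind the grasp point.
Start: joints at [-0.057, 0.091, 1.231, -0, 1.82, -0.057], TCP at [600.014, -0.003, 222.631] pointing down, gripper open.
Joint ranges: [-2.87, 2.87], [-0.86, 2.18], [0.17, 2.46], [-1.51, 4.65], [0.06, 2.69], [-2.65, 2.65]. Speed limits (rad/s): [2.57, 2.57, 3.01, 3.14, 3.14, 3.14].

## Interface

Orientations are given as a 3x3 rotation matrix whose columns are the frame's x, y, z axes.
In Python, from rig import sense, vision, arm gives the robot as it stands.
- The arm moves only by the tool jog_arm, never from a script. Its argument "rows" is a list of rows, each a list of 3 entries, a list of its own where there are three numbers: the shift along the world's x, y, z in units of 40 cm (1.0 is 40 cm), then the turn, a rotation vector about the world's x, y, z in units of pi/2 rad (1.0 is pi/2 rad), then the gripper command: -1 is shut, 1 is fully open, values between are in proportion. A call has exactly 5 rows; each row is the pose to reach, as a shift and turn from the pose commanded when the call began; what a row does not reach only later rows make up. A row lasts 1/12 s, in which the tool goes at most 41.7 mm and 7.16 degrees, less where a joint would pass 70% of its speed; a pose out of reach is approached as far as the arm can. A call with a number of a shift or a turn outside -1 to 1 is refused whole. A call with a gripper value outside its range is refused whole. The fingers move at their own pace and stop on an object; "newtons" is the grip in N (left out, the last holds). Time passes only in rows, so rows that repeat a pose let the fingers close, or fill a call up. It gives the time, the measured TCP pose, the force and the opening at its end, in the units of the state.
- sense(): the state, without advancing time (a new reading comes with each control period).
- vision.capture(name): name is "scene" or "side" or "wrist"; returns (picture, depth): 384x512x3 uint8, red, green, blue; 384x512 float32, mm along the optical axis (not along the pixel's ray), 0 where there is no reading.
- vision.calibration(name): a dict with "K" (3x3 intrinsics, pixels), "rvec" (rotation vector, rad) and "tvec" (3), from world to camera coordinates, as OpenCV has them. Camera axes: x right, y down, z forward; pixel columns grow to the right and rows downward; lengths in mm; the calibration is good to about 2 mm. A picture is of the moment at which its call begins: read the wrist's pose just before it. calibration takes no time and is no camera call; for the wrist camera it gives the pose at the moment of the call.
- arm.sign_off(): hands the job in, once; it reports no verdict.
The state is a dict: "time_s": time; "q": joint angles; "qvel": joint speeds; "tau": joint torques, N m; "tcp_pos": TCP position; "eef_rot": TCP orientation; "wrist_force": force on the tool from outside, world axes, zero at the start; "torque": the same for the moment, N m; "gripper_width": finger opening in mm.
Only numpy, scipy, OpenCV 4.12 (cv2) and the standard library are available. Lean on these libraries where they do the work, as an engineer would, in place of code of your own. Each camera call takes 0.05 s, during which the arm holds its last target. There are 200 camera calls.

## Working session

There is one attempt and no reset: what is moved stays moved. The work goes in short steps, Python scripts to look and compute and a tool call to move; the robot and the scene stay as the last step left them, time stands still between calls to the robot, and variables do not carry over. Pictures are saved under pics/ and viewed, about 8 in all and at most 12, crops included, and the job is handed in when it is done.

Besides the shell and the picture viewer there is one more tool, called after "Call:" as name([rows], argument=value, ...), one row to a line, values as JSON. jog_arm: Moves the arm, as the interface text tells. Shifts and turns lie within -1 to 1; 1 stands for 40 cm of shift or pi/2 rad of turn. Its arguments: {"type":"object","properties":{"rows":{"type":"array","items":{"type":"array"}},"newtons":{"type":"number"}},"required":["rows"]}

```bash
mkdir -p pics; ls; cat > h.py <<'E'
import numpy as np, cv2
from rig import sense, vision, arm
def cap(n):
    c=vision.calibration(n); p,d=vision.capture(n); R,_=cv2.Rodrigues(np.array(c["rvec"],float)); return p,d,np.array(c["K"],float),R,np.array(c["tvec"],float).ravel()
def cloud(d,K,R,t):
    v,u=np.mgrid[:d.shape[0],:d.shape[1]]
    P=np.stack([(u-K[0,2])/K[0,0]*d,(v-K[1,2])/K[1,1]*d,d],-1)
    return (P-t)@R
def proj(X,K,R,t):
    q=(np.atleast_2d(X)@R.T+t)@K.T; return q[:,:2]/q[:,2:]
def save(n,p): cv2.imwrite(f"pics/{n}.png",p[:,:,::-1])
E
python3 - <<'E'
from h import *
s=sense(); print({k:np.round(v,3) for k,v in s.items()}, arm.grip_point_offset)
ims=[]
for n in("scene","side","wrist"):
    p,d,K,R,t=cap(n); np.savez(f"{n}0.npz",p=p,d=d,K=K,R=R,t=t); save(n+"0",p)
    print(n,(-R.T@t).round(),K[0,0], R[2].round(2))
E
```

```text
pics
{'time_s': np.float64(0.0), 'q': array([-0.057,  0.092,  1.232, -0.   ,  1.82 , -0.057]), 'qvel': array([-0.001, -0.002, -0.001,  0.   , -0.001,  0.002]), 'tau': array([-0.0000e+00, -4.4645e+01, -4.0645e+01,  7.0000e-02,  2.9000e-02,
       -0.0000e+00]), 'tcp_pos': array([5.99713e+02, 2.00000e-03, 2.21509e+02]), 'eef_rot': array([[ 0.   ,  1.   , -0.002],
       [ 1.   , -0.   ,  0.   ],
       [ 0.   , -0.002, -1.   ]]), 'wrist_force': array([0.172, 0.355, 0.121]), 'torque': array([-0.027,  0.081,  0.006]), 'gripper_width': np.float64(87.456)} 18.700000000000003
scene [  9. 941. 726.] 488.9715107433244 [ 0.48 -0.66 -0.58]
side [  27. -669.  432.] 416.46115699289015 [ 0.52  0.78 -0.34]
wrist [600.  81. 383.] 312.59984215684375 [-0.   -0.29 -0.96]
```

View pics/scene0.png

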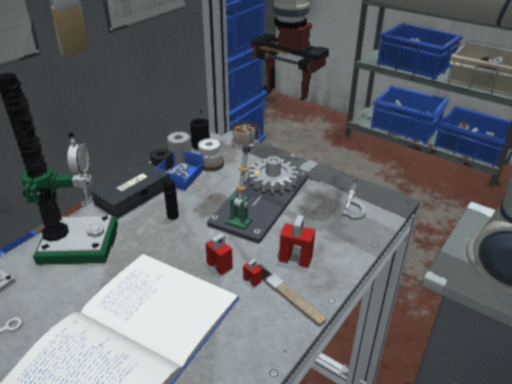

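View pics/side0.png

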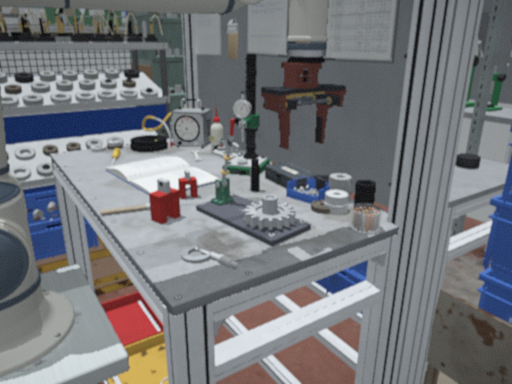

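```bash
python3 - <<'E'
from h import *
for n in("scene","side","wrist"):
    z=np.load(n+"0.npz"); p,d,K,R,t=[z[k] for k in("p","d","K","R","t")]
    W=cloud(d,K,R,t); H=cv2.cvtColor(p,cv2.COLOR_RGB2HSV)
    work=(d>0)&(W[...,2]>3)&(W[...,2]<250)&(W[...,0]>250)&(W[...,0]<850)&(abs(W[...,1])<450)
    masks={'red':((H[...,0]<6)|(H[...,0]>174))&(H[...,1]>140)&(H[...,2]>60),'green':(abs(H[...,0].astype(int)-75)<15)&(H[...,1]>90),'yel':(abs(H[...,0].astype(int)-27)<6)&(H[...,1]>140)&(H[...,2]>100)}
    for k,m in masks.items():
        N,l,st,ce=cv2.connectedComponentsWithStats((m&work).astype(np.uint8))
        for i in range(1,N):
            if st[i,4]>(8 if k=='yel' else 40):
                w=W[l==i]; print(n,k,st[i],'lo',np.percentile(w,3,axis=0).round(),'hi',np.percentile(w,97,axis=0).round(),'med',np.median(w,0).round())
a=cv2.imread("pics/scene0.png")[110:280,150:390]; a=cv2.resize(a,(800,567),interpolation=cv2.INTER_CUBIC); cv2.imwrite("pics/a.png",a)
E
```

```text
scene red [280 224  35  43 868] lo [351. 259.   9.] hi [411. 304.  75.] med [377. 289.  62.]
scene red [206 241  26  33 533] lo [477. 382.   6.] hi [523. 409.  57.] med [487. 400.  40.]
scene red [244 264  18  22 252] lo [406. 374.   6.] hi [436. 395.  38.] med [414. 389.  27.]
scene green [226 194  26  35 363] lo [522. 255.  20.] hi [562. 287.  82.] med [544. 273.  31.]
scene green [111 216   6  13  45] lo [757. 420.   8.] hi [788. 449.  29.] med [766. 442.  26.]
side red [150 178  47  45 944] lo [352. 243.   8.] hi [514. 378.  76.] med [394. 260.  42.]
side green [212 186  20  18 148] lo [521. 241.  22.] hi [562. 269.  62.] med [543. 253.  34.]
wrist yel [262  58   9  10  51] lo [606. 109.  46.] hi [613. 116.  49.] med [609. 113.  48.]
```

View pics/a.png

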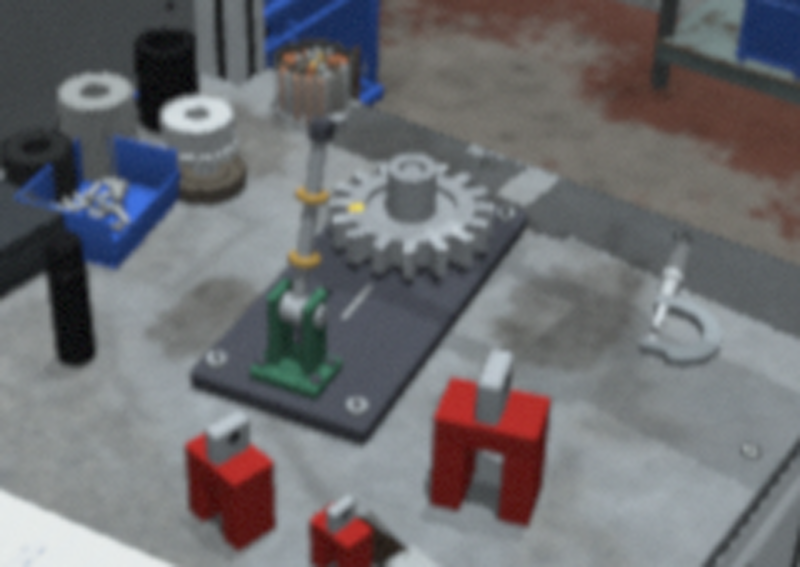

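View pics/wrist0.png

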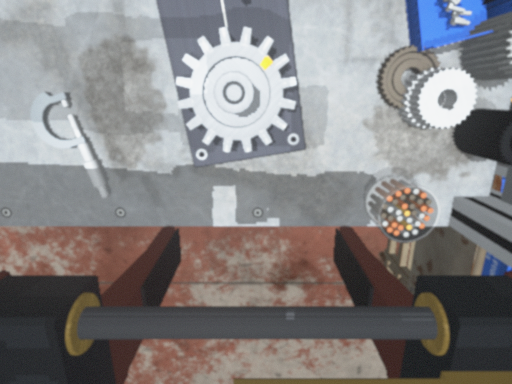

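Call:
jog_arm([
  [[-0.03,0.08,0.06],[0,0,0],1],
  [[-0.06,0.16,0.12],[0,0,0],1],
  [[-0.1,0.25,0.2],[0,0,0],1],
  [[-0.1,0.25,0.2],[0,0,0],1],
  [[-0.1,0.25,0.2],[0,0,0],1],
])

```text
time_s: 0.57
tcp_pos: [559.9, 101.9, 305.8]
eef_rot: [[-0.003, 1.0, 0.005], [1.0, 0.003, 0.001], [0.001, 0.005, -1.0]]
wrist_force: [0.6, -0.2, 0.5]
gripper_width: 87.7
```

```bash
python3 - <<'E'
from h import *
p,d,K,R,t=cap("wrist"); np.savez("wrist1.npz",p=p,d=d,K=K,R=R,t=t); save("wrist1",p)
print(sense()["tcp_pos"])
E
```

```text
[560.19060557 100.54446769 303.42740732]
```

View pics/wrist1.png

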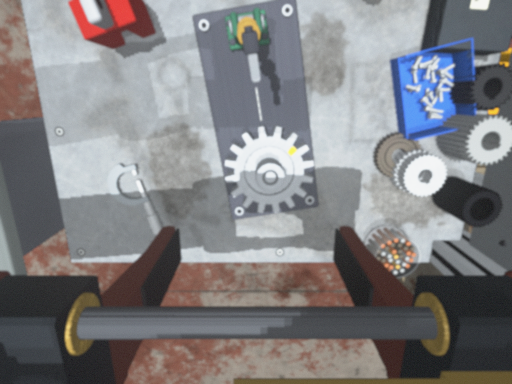

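Wrist view shows the whole fixture: plate screws near (204,24), (288,10), (239,211), (310,200), hub (270,175), paint (292,151), bracket (248,30).

```bash
cat >> h.py <<'E'
def ray(uv,z,K,R,t):
    "world point of pixel uv on the plane height z"
    c=-R.T@t; r=R.T@np.linalg.solve(K,np.array([uv[0],uv[1],1.])); return c+r*(z-c[2])/r[2]
def hub(d,K,R,t,c0,zl=74,zh=90):
    W=cloud(d,K,R,t); m=(d>0)&(W[...,2]>zl)&(W[...,2]<zh)&(np.hypot(W[...,0]-c0[0],W[...,1]-c0[1])<30)
    P=W[m]; return cv2.minEnclosingCircle(P[:,:2].astype(np.float32)),np.median(P,0),len(P)
def unwrap(p,c,z,K,R,t,r0=40,r1=66,n=1440):
    th=np.arange(n)/n*2*np.pi; r=np.arange(r0,r1,.5)
    T,Q=np.meshgrid(th,r); X=np.stack([c[0]+Q*np.cos(T),c[1]+Q*np.sin(T),0*Q+z],-1)
    uv=proj(X.reshape(-1,3),K,R,t).reshape(*T.shape,2).astype(np.float32)
    return cv2.remap(p,uv[...,0],uv[...,1],cv2.INTER_LINEAR)
E
python3 - <<'E'
from h import *
for n in("wrist0","wrist1"):
    z=np.load(n+".npz"); p,d,K,R,t=[z[k] for k in("p","d","K","R","t")]
    W=cloud(d,K,R,t)
    print(n,'hub',hub(d,K,R,t,(590,90)))
    if n=="wrist1":
        S=np.array([ray(u,16,K,R,t) for u in((203.5,24.5),(288.5,10),(239,211),(310.5,200.5))]); print('screws',S.round(1))
        a=(S[0]+S[1])/2; b=(S[2]+S[3])/2; ax=a-b; print('axis dir deg',np.degrees(np.arctan2(ax[1],ax[0])),'ends',a.round(1),b.round(1))
    H=cv2.cvtColor(p,cv2.COLOR_RGB2HSV)
    m=(abs(H[...,0].astype(int)-27)<6)&(H[...,1]>120)&(H[...,2]>100)&(abs(W[...,2]-48)<8)
    v,u=np.nonzero(m); print('paint',ray((u.mean(),v.mean()),48,K,R,t).round(1),len(u))
    m=(d>0)&(abs(W[...,2]-48)<3.5)&(np.hypot(W[...,0]-592,W[...,1]-95)<70)
    P=W[m]; print('gear top z',np.median(P[:,2]),cv2.minEnclosingCircle(P[:,:2].astype(np.float32)))
z=np.load("scene0.npz"); p,d,K,R,t=[z[k] for k in("p","d","K","R","t")]; W=cloud(d,K,R,t)
print('scene hub',hub(d,K,R,t,(590,90)))
for nm,lo,hi in(("top",53,62),("lug",66,86),("lugtop",78,86)):
    m=(d>0)&(W[...,2]>lo)&(W[...,2]<hi)&(np.hypot(W[...,0]-500,W[...,1]-395)<45); P=W[m][:,:2].astype(np.float32)
    print(nm,len(P),cv2.minAreaRect(P),np.median(W[m],0))
E
```

```text
wrist0 hub (((578.3363037109375, 83.73552703857422), 18.846717834472656), array([578.79468568,  84.85508186,  80.2600803 ]), 1239)
paint [622.5  98.9  48. ] 76
gear top z 47.199966984725776 ((578.398193359375, 84.08998107910156), 62.01140594482422)
wrist1 hub (((578.6122436523438, 84.657958984375), 18.831924438476562), array([578.74425333,  85.26914708,  80.24246132]), 636)
screws [[492.5 270.8  16. ]
 [602.2 288.   16. ]
 [535.   13.1  16. ]
 [644.3  30.3  16. ]]
axis dir deg 99.32517564775253 ends [547.3 279.4  16. ] [589.7  21.7  16. ]
paint [620.3 100.5  48. ] 26
gear top z 47.204718789639855 ((578.5853271484375, 84.34431457519531), 61.863468170166016)
scene hub (((575.7069091796875, 88.84786987304688), 20.6523380279541), array([576.71595391,  89.33515957,  77.7027522 ]), 108)
top 192 ((502.5863037109375, 389.46282958984375), (33.24169921875, 52.28303909301758), 80.28756713867188) [493.8984816  395.61122969  55.41172984]
lug 114 ((502.1728820800781, 390.4731140136719), (28.024892807006836, 13.740036964416504), 76.90646362304688) [499.56597801 392.59918025  76.89805219]
lugtop 49 ((502.2087097167969, 389.1911926269531), (26.679336547851562, 12.138033866882324), 82.39788055419922) [501.43226963 391.19346521  79.45798953]
```

```bash
cat >> h.py <<'E'
def phase(p,c,K,R,t,z=48,verbose=True,idx=99.1):
    U=unwrap(p,c,z,K,R,t); g=cv2.cvtColor(U,cv2.COLOR_RGB2GRAY).astype(float)
    n=g.shape[1]; th=np.arange(n)*2*np.pi/n
    for ra,rb in((52,60),):
        s=g[int((ra-40)*2):int((rb-40)*2)].mean(0); F=(s*np.exp(-16j*th)).mean()
        gap=np.degrees((-np.angle(F)+np.pi)/16)%22.5   # brightest tooth centre + half pitch
        print('gap phase mod22.5',round(gap,2),'amp',abs(F).round(1),'mean',s.mean().round(1))
    H=cv2.cvtColor(U,cv2.COLOR_RGB2HSV); m=(abs(H[...,0].astype(int)-27)<7)&(H[...,1]>90)&(H[...,2]>90)
    m=cv2.morphologyEx(m.astype(np.uint8),cv2.MORPH_OPEN,np.ones((2,5)))
    v,u=np.nonzero(m); a=np.degrees(np.angle(np.exp(1j*th[u]).mean()))
    k=np.round((a-gap)/22.5); G=gap+22.5*k
    print('paint deg',round(a,2),'r',40+v.mean()/2,len(u),'marked gap deg',round(G,2),'turn needed',round(idx-G,2)); return U,G
E
python3 - <<'E'
from h import *
for n in("wrist0","wrist1"):
    z=np.load(n+".npz"); p,d,K,R,t=[z[k] for k in("p","d","K","R","t")]
    U,G=phase(p,(578.5,84.3),K,R,t); 
    if n=="wrist0": save("unwrap",np.vstack([cv2.resize(U[:,:720][::-1],(800,280)),cv2.resize(U[:,720:][::-1],(800,280))]))
E
```

```text
gap phase mod22.5 22.39 amp 36.3 mean 165.5
paint deg 42.63 r 43.551067073170735 656 marked gap deg 44.89 turn needed 54.21
gap phase mod22.5 22.43 amp 29.0 mean 153.3
paint deg 42.61 r 43.32276119402985 536 marked gap deg 44.93 turn needed 54.17
```

View pics/unwrap.png

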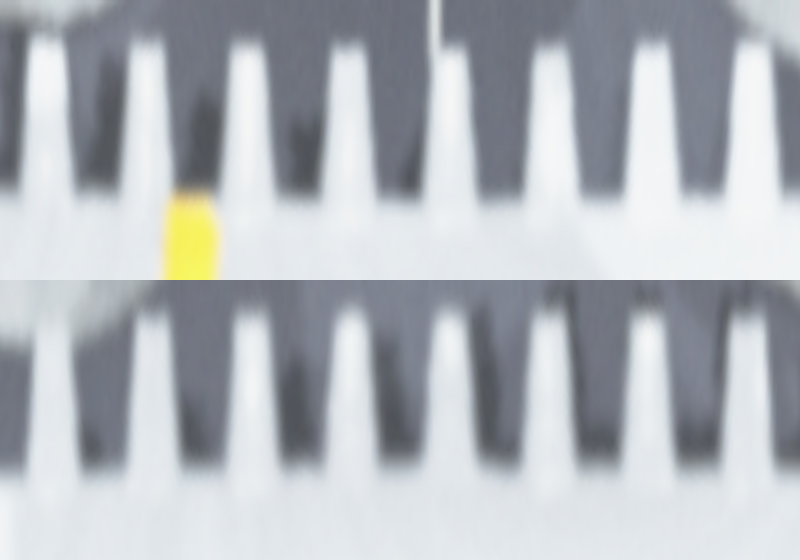

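```bash
cat >> h.py <<'E'
C=np.array([578.5,84.3])
def fix(W,ang=99.1):
    a=np.radians(ang); y=np.array([np.cos(a),np.sin(a)]); x=np.array([y[1],-y[0]]); q=W[...,:2]-C
    return np.stack([q@x,q@y,W[...,2]],-1)
def bar(d,K,R,t,zmin=60,x=14,y0=20,y1=165):
    F=fix(cloud(d,K,R,t)); m=(d>0)&(abs(F[...,0])<x)&(F[...,1]>y0)&(F[...,1]<y1)&(F[...,2]>zmin); return F[m]
E
python3 - <<'E'
from h import *
z=np.load("wrist1.npz"); p,d,K,R,t=[z[k] for k in("p","d","K","R","t")]
# groove
for r in range(68,112,8):
    U=unwrap(p,C,16.3,K,R,t,r,r+8,3600); g=cv2.cvtColor(U,cv2.COLOR_RGB2GRAY).astype(float).mean(0)[900:1080]; w=np.clip(g-np.median(g)-15,0,None); print(r+4,((np.arange(900,1080)/10*w).sum()/w.sum()).round(2),g.max())
for n in("wrist1","scene0"):
    z=np.load(n+".npz"); p,d,K,R,t=[z[k] for k in("p","d","K","R","t")]
    B=bar(d,K,R,t,85,30,30,200); 
    for lo in range(60,200,12):
        b=B[(B[:,1]>=lo)&(B[:,1]<lo+12)]
        if len(b)>4: print(n,lo,len(b),'x',np.median(b[:,0]).round(1),'z',np.percentile(b[:,2],[5,50,95]).round(0))
E
```

```text
72 99.47 200.0625
80 99.45 201.6875
88 99.44 201.625
96 99.44 200.8125
104 99.44 204.5625
112 99.42 153.4375
wrist1 108 82 x -0.8 z [183. 185. 186.]
wrist1 120 144 x -0.9 z [186. 188. 190.]
wrist1 132 261 x -1.0 z [190. 195. 197.]
wrist1 144 214 x -1.3 z [147. 196. 198.]
wrist1 156 153 x -2.1 z [148. 150. 152.]
wrist1 168 79 x -2.2 z [103. 108. 110.]
scene0 120 13 x -4.1 z [178. 184. 185.]
scene0 132 13 x -6.8 z [183. 191. 194.]
scene0 144 76 x -4.4 z [154. 182. 194.]
scene0 156 97 x -3.6 z [118. 149. 173.]
scene0 168 93 x -3.9 z [ 89. 109. 147.]
scene0 180 18 x -3.1 z [ 91. 104. 108.]
```

Call:
jog_arm([
  [[0.01,-0.01,-0.09],[0,0,-0.05],1],
  [[0.02,-0.02,-0.18],[0,0,-0.1],1],
  [[0.03,-0.03,-0.27],[0,0,-0.15],1],
  [[0.046,-0.039,-0.36],[0,0,-0.2],1],
  [[0.046,-0.039,-0.45],[0,0,-0.2],1],
])

```text
time_s: 1.03
tcp_pos: [578.1, 81.8, 117.8]
eef_rot: [[0.315, 0.949, -0.003], [0.949, -0.315, -0.001], [-0.002, -0.003, -1.0]]
wrist_force: [0.3, -0.4, -0.2]
gripper_width: 87.9
```

Call:
jog_arm([
  [[0,0,-0.06],[0,0,0],1],
  [[0,0,-0.12],[0,0,0],1],
  [[0,0,-0.165],[0,0,0],1],
  [[0,0,-0.165],[0,0,0],0.2],
  [[0,0,-0.165],[0,0,0],-0.3],
], newtons=20)

```text
time_s: 1.45
tcp_pos: [577.0, 82.7, 53.5]
eef_rot: [[0.311, 0.951, -0.005], [0.951, -0.311, -0.001], [-0.002, -0.005, -1.0]]
wrist_force: [0.2, -0.9, 0.6]
gripper_width: 78.1
```

Call:
jog_arm([
  [[0,0,0],[0,0,0],-0.5],
  [[0,0,0],[0,0,0],-1],
  [[0,0,0],[0,0,0],-1],
  [[0,0,0],[0,0,0],-1],
  [[0,0,0],[0,0,0],-1],
])

```text
time_s: 1.87
tcp_pos: [578.6, 84.4, 57.1]
eef_rot: [[0.309, 0.951, 0.001], [0.951, -0.309, 0.0], [0.0, 0.001, -1.0]]
wrist_force: [1.0, -0.3, -0.3]
gripper_width: 44.4
```

Call:
jog_arm([
  [[0,0,0],[0,0,0],-1],
  [[0,0,0],[0,0,0],-1],
  [[0,0,0],[0,0,0],-1],
  [[0,0,0],[0,0,0],-1],
  [[0,0,0],[0,0,0],-1],
])

```text
time_s: 2.28
tcp_pos: [578.3, 84.5, 57.0]
eef_rot: [[0.309, 0.951, -0.0], [0.951, -0.309, 0.0], [0.0, -0.0, -1.0]]
wrist_force: [-2.7, 0.7, 2.9]
gripper_width: 38.3
```

Call:
jog_arm([
  [[0,0,0],[0,0,0.06],-1],
  [[0,0,0],[0,0,0.12],-1],
  [[0,0,0],[0,0,0.18],-1],
  [[0,0,0],[0,0,0.24],-1],
  [[0,0,0],[0,0,0.3],-1],
])

```text
time_s: 2.7
tcp_pos: [578.9, 84.4, 57.0]
eef_rot: [[-0.161, 0.987, 0.001], [0.987, 0.161, 0.0], [-0.0, 0.001, -1.0]]
wrist_force: [-1.2, 1.0, 3.8]
gripper_width: 38.3
```

Call:
jog_arm([
  [[0,0,0],[0,0,0.06],-1],
  [[0,0,0],[0,0,0.12],-1],
  [[0,0,0],[0,0,0.18],-1],
  [[0,0,0],[0,0,0.24],-1],
  [[0,0,0],[0,0,0.305],-1],
])

```text
time_s: 3.12
tcp_pos: [578.5, 84.6, 57.0]
eef_rot: [[-0.598, 0.802, 0.0], [0.802, 0.598, 0.0], [0.0, 0.001, -1.0]]
wrist_force: [-2.2, 1.4, 3.0]
gripper_width: 38.5
```

Call:
jog_arm([
  [[0,0,0],[0,0,0],-1],
  [[0,0,0],[0,0,0],-1],
  [[0,0,0],[0,0,0],0],
  [[0,0,0],[0,0,0],1],
  [[0,0,0],[0,0,0],1],
])

```text
time_s: 3.53
tcp_pos: [578.5, 84.2, 56.1]
eef_rot: [[-0.593, 0.805, -0.0], [0.805, 0.593, -0.0], [-0.0, -0.0, -1.0]]
wrist_force: [0.2, -1.0, -1.5]
gripper_width: 53.6
```

Call:
jog_arm([
  [[0,0,0],[0,0,0],1],
  [[0,0,0],[0,0,0],1],
  [[0,0,0.1],[0,0,0],1],
  [[0,0,0.2],[0,0,0],1],
  [[0,0,0.3],[0,0,0],1],
])

```text
time_s: 3.95
tcp_pos: [577.7, 84.3, 177.0]
eef_rot: [[-0.594, 0.805, -0.002], [0.805, 0.594, -0.0], [0.001, -0.002, -1.0]]
wrist_force: [0.8, 0.0, 0.4]
gripper_width: 86.0
```

Call:
jog_arm([
  [[0.0,0,0.1],[0,0,-0.06],1],
  [[0.0,0,0.2],[0,0,-0.13],1],
  [[0,0,0.3],[0,0,-0.2],1],
  [[0,-0.1,0.33],[0,0,-0.27],1],
  [[0,-0.2,0.33],[0,0,-0.335],1],
])

```text
time_s: 4.37
tcp_pos: [579.4, 5.2, 314.5]
eef_rot: [[-0.108, 0.994, 0.009], [0.994, 0.108, -0.0], [-0.001, 0.009, -1.0]]
wrist_force: [1.7, -0.3, -0.2]
gripper_width: 87.6
```

```bash
python3 - <<'E'
from h import *
s=sense(); print(s["tcp_pos"],s["time_s"],s["wrist_force"])
p,d,K,R,t=cap("wrist"); np.savez("wrist2.npz",p=p,d=d,K=K,R=R,t=t); save("wrist2",p)
print(-R.T@t, hub(d,K,R,t,C)); phase(p,C,K,R,t,idx=99.4); phase(p,hub(d,K,R,t,C)[0][0],K,R,t,idx=99.4)
E
```

```text
[579.37756672   5.16384862 314.54327508] 4.3667 [ 1.68361812 -0.27514022 -0.21865497]
[569.54228435  85.69435156 475.85846734] (((578.984375, 84.04017639160156), 18.8052921295166), array([578.50370698,  83.97938194,  80.21192195]), 724)
gap phase mod22.5 9.59 amp 8.1 mean 186.2
paint deg 96.65 r 41.809375 320 marked gap deg 99.59 turn needed -0.19
gap phase mod22.5 9.62 amp 9.3 mean 186.4
paint deg 97.2 r 41.94213649851632 337 marked gap deg 99.62 turn needed -0.22
```

Call:
jog_arm([
  [[-0.01,0.1,0],[0,0,0.034],-1],
  [[-0.02,0.2,0],[0,0,0.034],-1],
  [[-0.03,0.3,0],[0,0,0.034],-1],
  [[-0.045,0.4,0],[0,0,0.034],-1],
  [[-0.058,0.5,0],[0,0,0.034],-1],
])

```text
time_s: 4.83
tcp_pos: [554.7, 205.9, 308.2]
eef_rot: [[-0.162, 0.987, -0.0], [0.987, 0.162, -0.0], [-0.0, -0.0, -1.0]]
wrist_force: [-0.0, -0.3, 0.1]
gripper_width: 58.1
```

Call:
jog_arm([
  [[-0.01,0.1,0],[0,0,0],-1],
  [[-0.021,0.18,-0.03],[0,0,0],-1],
  [[-0.021,0.18,-0.12],[0,0,0],-1],
  [[-0.021,0.18,-0.2],[0,0,0],-1],
  [[-0.021,0.18,-0.25],[0,0,0],-1],
])

```text
time_s: 5.25
tcp_pos: [545.6, 277.0, 204.0]
eef_rot: [[-0.164, 0.986, -0.004], [0.986, 0.164, -0.002], [-0.001, -0.005, -1.0]]
wrist_force: [-0.5, -0.4, -1.1]
gripper_width: 24.8
```

```bash
python3 - <<'E'
from h import *
s=sense(); T=s["tcp_pos"]; print(T, s["gripper_width"]); C0=np.array([578.6,84.2])
print('fix',fix(T,99.4)); 
a=np.radians(99.4); fy=np.array([np.cos(a),np.sin(a)])
prev=np.array([546.8,276.6,208.6]); L=103
for th in (1.4,1.25,1.1,.95,.8,.65,.5,.4,.3,.2,.15,.1,.08,.05,0):
    y=180-L*np.cos(th)+5*np.sin(th)+10; 
    if th<.25: y=180-L   # flat contact
    z=70+L*np.sin(th)+5*np.cos(th)
    print(th,'fix y z',round(y,1),round(z,1),'world',(C0+y*fy).round(1),'units from prev',((np.r_[C0+y*fy,z]-prev)/400).round(3)); prev=np.r_[C0+y*fy,z]
E
```

```text
[545.56221987 277.04346548 203.99763655] 24.75606564600357
fix [ -1.01548498 195.53493201 203.99763655]
1.4 fix y z 177.4 172.4 world [549.6 259.2] units from prev [ 0.007 -0.043 -0.091]
1.25 fix y z 162.3 169.3 world [552.1 244.3] units from prev [ 0.006 -0.037 -0.008]
1.1 fix y z 147.7 164.1 world [554.5 230. ] units from prev [ 0.006 -0.036 -0.013]
0.95 fix y z 134.2 156.7 world [556.7 216.6] units from prev [ 0.006 -0.033 -0.018]
0.8 fix y z 121.8 147.4 world [558.7 204.4] units from prev [ 0.005 -0.03  -0.023]
0.65 fix y z 111.0 136.3 world [560.5 193.7] units from prev [ 0.004 -0.027 -0.028]
0.5 fix y z 102.0 123.8 world [561.9 184.8] units from prev [ 0.004 -0.022 -0.031]
0.4 fix y z 97.1 114.7 world [562.7 180. ] units from prev [ 0.002 -0.012 -0.023]
0.3 fix y z 93.1 105.2 world [563.4 176. ] units from prev [ 0.002 -0.01  -0.024]
0.2 fix y z 77 95.4 world [566.  160.2] units from prev [ 0.007 -0.04  -0.025]
0.15 fix y z 77 90.3 world [566.  160.2] units from prev [ 0.     0.    -0.013]
0.1 fix y z 77 85.3 world [566.  160.2] units from prev [ 0.     0.    -0.013]
0.08 fix y z 77 83.2 world [566.  160.2] units from prev [ 0.     0.    -0.005]
0.05 fix y z 77 80.1 world [566.  160.2] units from prev [ 0.     0.    -0.008]
0 fix y z 77 75.0 world [566.  160.2] units from prev [ 0.     0.    -0.013]
```

Call:
jog_arm([
  [[0,0,-0.04],[0,0,0],-1],
  [[0,0,-0.08],[0,0,0],-1],
  [[0.003,-0.02,-0.091],[0,0,0],-1],
  [[0.005,-0.03,-0.091],[0,0,0],-1],
  [[0.007,-0.043,-0.091],[0,0,0],-1],
])

```text
time_s: 5.67
tcp_pos: [549.8, 258.6, 172.7]
eef_rot: [[-0.162, 0.987, 0.0], [0.987, 0.162, -0.0], [-0.0, 0.0, -1.0]]
wrist_force: [-0.7, 0.2, -0.1]
gripper_width: 0.5
```

Call:
jog_arm([
  [[0.001,-0.007,-0.001],[0,0,0],-1],
  [[0.003,-0.015,-0.003],[0,0,0],-1],
  [[0.004,-0.022,-0.005],[0,0,0],-1],
  [[0.005,-0.03,-0.006],[0,0,0],-1],
  [[0.006,-0.037,-0.008],[0,0,0],-1],
])

```text
time_s: 6.08
tcp_pos: [552.3, 244.3, 169.6]
eef_rot: [[-0.163, 0.987, 0.001], [0.987, 0.163, 0.001], [0.001, 0.001, -1.0]]
wrist_force: [-0.1, 0.1, 0.5]
gripper_width: 0.3
```

Call:
jog_arm([
  [[0.001,-0.007,-0.002],[0,0,0],-1],
  [[0.003,-0.015,-0.005],[0,0,0],-1],
  [[0.004,-0.022,-0.008],[0,0,0],-1],
  [[0.005,-0.03,-0.01],[0,0,0],-1],
  [[0.006,-0.036,-0.013],[0,0,0],-1],
])

```text
time_s: 6.5
tcp_pos: [554.5, 229.7, 163.7]
eef_rot: [[-0.163, 0.987, -0.0], [0.987, 0.163, 0.0], [0.0, -0.0, -1.0]]
wrist_force: [-0.2, 0.3, 0.3]
gripper_width: 0.3
```

Call:
jog_arm([
  [[0.001,-0.007,-0.003],[0,0,0],-1],
  [[0.003,-0.014,-0.007],[0,0,0],-1],
  [[0.004,-0.02,-0.01],[0,0,0],-1],
  [[0.005,-0.027,-0.014],[0,0,0],-1],
  [[0.006,-0.033,-0.018],[0,0,0],-1],
])

```text
time_s: 6.92
tcp_pos: [556.8, 216.5, 156.4]
eef_rot: [[-0.163, 0.987, -0.0], [0.987, 0.163, -0.0], [-0.0, -0.0, -1.0]]
wrist_force: [0.4, 1.0, 0.3]
gripper_width: 0.1
```

Call:
jog_arm([
  [[0.001,-0.006,-0.004],[0,0,0],-1],
  [[0.002,-0.012,-0.009],[0,0,0],-1],
  [[0.003,-0.018,-0.014],[0,0,0],-1],
  [[0.004,-0.024,-0.018],[0,0,0],-1],
  [[0.005,-0.03,-0.023],[0,0,0],-1],
])

```text
time_s: 7.33
tcp_pos: [558.9, 204.6, 147.3]
eef_rot: [[-0.163, 0.987, 0.0], [0.987, 0.163, 0.0], [0.0, 0.0, -1.0]]
wrist_force: [-0.6, 0.3, 0.2]
gripper_width: 0.6
```

```bash
python3 - <<'E'
from h import *
p,d,K,R,t=cap("scene"); save("s3",cv2.resize(p[110:260,180:340],(640,600),interpolation=cv2.INTER_CUBIC))
print(sense()["wrist_force"])
E
```

```text
[-0.52005016  0.14353123  1.29896982]
```

View pics/s3.png

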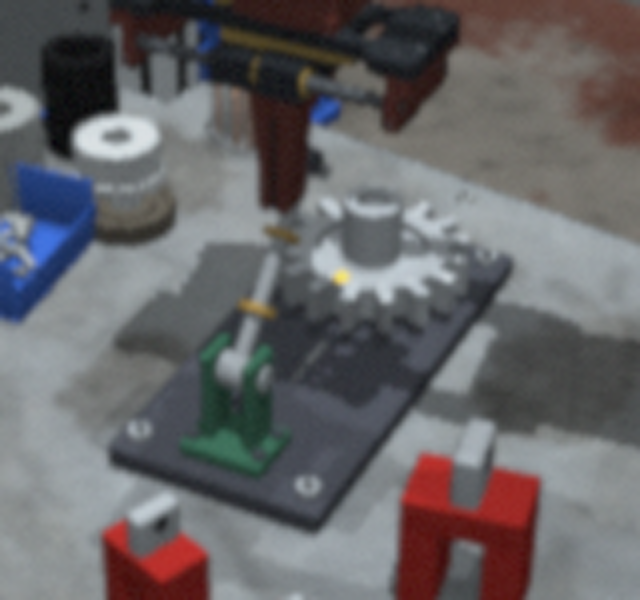

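The finger (brass collars at (257,308), (280,235)) is following the tool down; the paint now faces the bracket at (342,277). Continuing the arc.

Call:
jog_arm([
  [[0.001,-0.006,-0.005],[0,0,0],-1],
  [[0.002,-0.011,-0.011],[0,0,0],-1],
  [[0.003,-0.017,-0.017],[0,0,0],-1],
  [[0.003,-0.022,-0.022],[0,0,0],-1],
  [[0.004,-0.027,-0.028],[0,0,0],-1],
])

```text
time_s: 7.8
tcp_pos: [560.6, 193.8, 136.1]
eef_rot: [[-0.163, 0.987, 0.0], [0.987, 0.163, 0.0], [-0.0, 0.0, -1.0]]
wrist_force: [0.9, 0.6, 0.2]
gripper_width: 0.4
```

Call:
jog_arm([
  [[0.001,-0.005,-0.006],[0,0,0],-1],
  [[0.002,-0.009,-0.012],[0,0,0],-1],
  [[0.003,-0.014,-0.019],[0,0,0],-1],
  [[0.004,-0.018,-0.025],[0,0,0],-1],
  [[0.004,-0.022,-0.031],[0,0,0],-1],
])

```text
time_s: 8.22
tcp_pos: [562.0, 185.0, 123.5]
eef_rot: [[-0.163, 0.987, -0.0], [0.987, 0.163, -0.0], [-0.0, -0.0, -1.0]]
wrist_force: [0.3, -1.1, 0.1]
gripper_width: 0.4
```

Call:
jog_arm([
  [[0.001,-0.005,-0.009],[0,0,0],-1],
  [[0.002,-0.01,-0.018],[0,0,0],-1],
  [[0.002,-0.014,-0.027],[0,0,0],-1],
  [[0.003,-0.018,-0.037],[0,0,0],-1],
  [[0.004,-0.023,-0.047],[0,0,0],-1],
])

```text
time_s: 8.63
tcp_pos: [563.6, 175.9, 104.5]
eef_rot: [[-0.163, 0.987, -0.0], [0.987, 0.163, 0.0], [0.0, -0.0, -1.0]]
wrist_force: [0.1, 0.4, 0.7]
gripper_width: 0.6
```

Call:
jog_arm([
  [[0.001,-0.006,-0.006],[0,0,0],-1],
  [[0.002,-0.012,-0.012],[0,0,0],-1],
  [[0.003,-0.018,-0.018],[0,0,0],-1],
  [[0.004,-0.024,-0.024],[0,0,0],-1],
  [[0.005,-0.03,-0.03],[0,0,0],-1],
])

```text
time_s: 9.05
tcp_pos: [565.7, 163.7, 92.9]
eef_rot: [[-0.163, 0.987, 0.0], [0.987, 0.163, -0.0], [-0.0, 0.0, -1.0]]
wrist_force: [0.2, 0.7, 0.8]
gripper_width: 0.4
```

Call:
jog_arm([
  [[0,0,-0.003],[0,0,0],-1],
  [[0,0,-0.006],[0,0,0],-1],
  [[0,0,-0.009],[0,0,0],-1],
  [[0,0,-0.012],[0,0,0],-1],
  [[0,0,-0.015],[0,0,0],-1],
])

```text
time_s: 9.47
tcp_pos: [565.7, 164.0, 87.1]
eef_rot: [[-0.163, 0.987, 0.0], [0.987, 0.163, -0.0], [-0.0, 0.0, -1.0]]
wrist_force: [-0.3, -0.6, 0.6]
gripper_width: 0.3
```

Call:
jog_arm([
  [[0,0,-0.002],[0,0,0],-1],
  [[0,0,-0.004],[0,0,0],-1],
  [[0,0,-0.006],[0,0,0],-1],
  [[0,0,-0.008],[0,0,0],-1],
  [[0,0,-0.01],[0,0,0],-1],
])

```text
time_s: 9.88
tcp_pos: [565.6, 164.0, 83.0]
eef_rot: [[-0.163, 0.987, 0.0], [0.987, 0.163, 0.0], [0.0, 0.0, -1.0]]
wrist_force: [-0.0, -0.5, -0.0]
gripper_width: 0.6
```

Call:
jog_arm([
  [[0,0,-0.001],[0,0,0],-1],
  [[0,0,-0.002],[0,0,0],-1],
  [[0,0,-0.003],[0,0,0],-1],
  [[0,0,-0.004],[0,0,0],-1],
  [[0,0,-0.005],[0,0,0],-1],
])

```text
time_s: 10.3
tcp_pos: [565.6, 164.0, 81.0]
eef_rot: [[-0.163, 0.987, 0.0], [0.987, 0.163, -0.0], [-0.0, 0.0, -1.0]]
wrist_force: [0.0, 0.2, 1.4]
gripper_width: 0.5
```

Call:
jog_arm([
  [[0,0,-0.001],[0,0,0],-1],
  [[0,0,-0.002],[0,0,0],-1],
  [[0,0,-0.003],[0,0,0],-1],
  [[0,0,-0.004],[0,0,0],-1],
  [[0,0,-0.004],[0,0,0],-1],
])

```text
time_s: 10.72
tcp_pos: [565.6, 164.0, 79.3]
eef_rot: [[-0.163, 0.987, -0.0], [0.987, 0.163, -0.0], [0.0, -0.0, -1.0]]
wrist_force: [0.1, 0.4, 0.8]
gripper_width: 0.7
```

Call:
jog_arm([
  [[0,0,-0.001],[0,0,0],-1],
  [[0,0,-0.002],[0,0,0],-1],
  [[0,0,-0.003],[0,0,0],-1],
  [[0,0,-0.004],[0,0,0],-1],
  [[0,0,-0.004],[0,0,0],-1],
])

```text
time_s: 11.13
tcp_pos: [565.6, 164.0, 77.7]
eef_rot: [[-0.163, 0.987, -0.0], [0.987, 0.163, 0.0], [0.0, -0.0, -1.0]]
wrist_force: [-0.3, -0.2, 0.9]
gripper_width: 0.5
```

Call:
jog_arm([
  [[0,0,-0.001],[0,0,0],-1],
  [[0,0,-0.002],[0,0,0],-1],
  [[0,0,-0.003],[0,0,0],-1],
  [[0,0,-0.003],[0,0,0],-1],
  [[0,0,-0.003],[0,0,0],-1],
])

```text
time_s: 11.55
tcp_pos: [565.6, 164.1, 76.5]
eef_rot: [[-0.163, 0.987, -0.0], [0.987, 0.163, 0.0], [0.0, -0.0, -1.0]]
wrist_force: [0.4, -0.2, -0.5]
gripper_width: 0.7
```

Call:
jog_arm([
  [[0,0,-0.001],[0,0,0],-1],
  [[0,0,-0.001],[0,0,0],-1],
  [[0,0,-0.002],[0,0,0],-1],
  [[0,0,-0.003],[0,0,0],-1],
  [[0,0,-0.003],[0,0,0],-1],
])

```text
time_s: 11.97
tcp_pos: [565.6, 164.0, 75.4]
eef_rot: [[-0.163, 0.987, -0.0], [0.987, 0.163, -0.0], [-0.0, -0.0, -1.0]]
wrist_force: [0.3, -0.4, 0.0]
gripper_width: -0.1
```

Call:
jog_arm([
  [[0,0,-0.001],[0,0,0],-1],
  [[0,0,-0.001],[0,0,0],-1],
  [[0,0,-0.002],[0,0,0],-1],
  [[0,0,-0.002],[0,0,0],-1],
  [[0,0,-0.002],[0,0,0],-1],
])

```text
time_s: 12.38
tcp_pos: [565.7, 164.0, 75.2]
eef_rot: [[-0.163, 0.987, 0.0], [0.987, 0.163, 0.0], [0.0, 0.0, -1.0]]
wrist_force: [-2.3, -0.7, 5.4]
gripper_width: 0.5
```

Call:
jog_arm([
  [[0,0,-0.001],[0,0,0],-1],
  [[0,0,-0.001],[0,0,0],-1],
  [[0,0,-0.002],[0,0,0],-1],
  [[0,0,-0.002],[0,0,0],-1],
  [[0,0,-0.002],[0,0,0],-1],
])

```text
time_s: 12.8
tcp_pos: [565.8, 164.0, 75.1]
eef_rot: [[-0.163, 0.987, 0.001], [0.987, 0.163, 0.0], [0.0, 0.001, -1.0]]
wrist_force: [-3.4, -0.7, 7.8]
gripper_width: 0.5
```

Hard stop felt at TCP z 75.1, meaning the bar is level (7.8 N). Lifting off and looking at the weight.

Call:
jog_arm([
  [[0,0,0.08],[0,0,0],-1],
  [[0,0,0.18],[0,0,0],-1],
  [[0,0,0.28],[0,0,0],1],
  [[0,0,0.38],[0,0,0],1],
  [[0,0,0.48],[0,0,0],1],
])

```text
time_s: 13.22
tcp_pos: [565.4, 164.0, 267.0]
eef_rot: [[-0.163, 0.987, -0.0], [0.987, 0.163, -0.0], [0.0, -0.0, -1.0]]
wrist_force: [0.5, 0.5, 0.4]
gripper_width: 17.0
```

Call:
jog_arm([
  [[-0.05,0.06,0],[0,0,0],1],
  [[-0.1,0.13,0.02],[0,0,0],1],
  [[-0.15,0.2,0.02],[0,0,0],1],
  [[-0.15,0.2,0.02],[0,0,0],1],
  [[-0.15,0.2,0.02],[0,0,0],1],
])

```text
time_s: 13.63
tcp_pos: [505.0, 245.3, 273.6]
eef_rot: [[-0.166, 0.986, 0.0], [0.986, 0.166, 0.0], [0.0, 0.0, -1.0]]
wrist_force: [0.6, 0.2, 0.3]
gripper_width: 50.3
```

```bash
python3 - <<'E'
from h import *
s=sense(); print(s["tcp_pos"],s["time_s"])
p,d,K,R,t=cap("wrist"); np.savez("wrist3.npz",p=p,d=d,K=K,R=R,t=t); save("wrist3",p)
W=cloud(d,K,R,t)
for nm,lo,hi in(("top",53,62),("lug",70,90)):
    m=((d>0)&(W[...,2]>lo)&(W[...,2]<hi)&(np.hypot(W[...,0]-502,W[...,1]-390)<45)); P=W[m][:,:2].astype(np.float32)
    print(nm,len(P),cv2.minAreaRect(P),np.median(W[m],0))
B=bar(d,K,R,t,60,8,20,175)
for lo in range(40,176,8):
    b=B[(B[:,1]>=lo)&(B[:,1]<lo+8)]
    if len(b)>4: print(lo,len(b),'x',np.percentile(b[:,0],[5,50,95]).round(1),'z',np.percentile(b[:,2],[5,50,95]).round(0))
E
```

```text
[505.01411185 245.27422586 273.5944917 ] 13.6333
top 1111 ((504.22515869140625, 386.61663818359375), (32.14678955078125, 49.757720947265625), 78.90409851074219) [500.37277035 386.00364001  57.13193407]
lug 350 ((504.17327880859375, 386.68096923828125), (28.435829162597656, 12.291563034057617), 77.54854583740234) [503.95861803 386.2612149   80.92948539]
48 49 x [-7.2 -2.3  4.7] z [67. 76. 81.]
56 83 x [-7.  -1.9  4.6] z [65. 75. 80.]
64 44 x [-5.5 -1.8  3.2] z [70. 73. 75.]
72 46 x [-5.7 -1.2  2.9] z [70. 73. 75.]
80 43 x [-5.  -1.3  2.6] z [72. 73. 75.]
88 37 x [-5.3 -0.6  3.8] z [71. 73. 75.]
96 94 x [-7.4 -0.2  7.5] z [66. 77. 80.]
104 51 x [-5.8 -2.1  2.8] z [71. 73. 75.]
112 50 x [-5.9 -1.6  2.5] z [69. 73. 75.]
120 44 x [-5.2 -1.2  3.5] z [71. 73. 75.]
128 52 x [-5.6 -2.   3. ] z [71. 73. 75.]
136 47 x [-6.7 -1.1  5.4] z [71. 77. 80.]
144 95 x [-6.8 -1.4  6.6] z [68. 74. 80.]
152 55 x [-5.5 -1.9  3.2] z [71. 73. 75.]
160 51 x [-5.6 -1.2  2.7] z [71. 74. 75.]
168 59 x [-6.8 -0.2  7.7] z [72. 75. 78.]
```

View pics/wrist3.png

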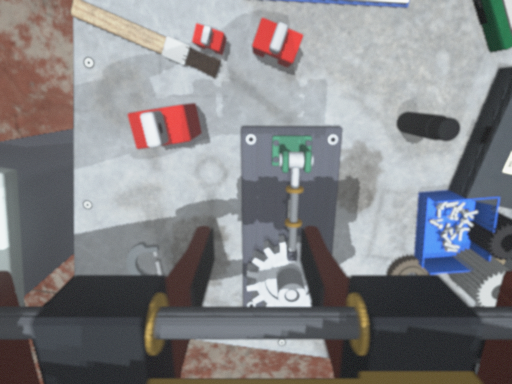

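Bar level (top z 75 throughout), blade in the gear; correct weight at (280,40) px = world (504.2, 386.7), lug along 78.5°.

Call:
jog_arm([
  [[0,0.09,0],[0,0,-0.06],-0.1],
  [[-0.001,0.18,-0.02],[0,0,-0.12],-0.1],
  [[-0.002,0.26,-0.07],[0,0,-0.18],-0.1],
  [[-0.003,0.32,-0.14],[0,0,-0.233],-0.1],
  [[-0.0035,0.357,-0.22],[0,0,-0.233],-0.1],
])

```text
time_s: 14.1
tcp_pos: [505.3, 388.4, 185.1]
eef_rot: [[0.206, 0.979, 0.002], [0.979, -0.206, 0.001], [0.002, 0.001, -1.0]]
wrist_force: [0.3, 0.4, 0.4]
gripper_width: 39.7
```

Call:
jog_arm([
  [[0,0,-0.08],[0,0,0],-0.1],
  [[0,0,-0.16],[0,0,0],-0.1],
  [[0,0,-0.22],[0,0,0],-0.1],
  [[0,0,-0.22],[0,0,0],-0.1],
  [[0,0,-0.22],[0,0,0],-0.1],
])

```text
time_s: 14.52
tcp_pos: [504.2, 385.1, 95.6]
eef_rot: [[0.203, 0.979, -0.004], [0.979, -0.203, -0.003], [-0.003, -0.003, -1.0]]
wrist_force: [0.6, -0.3, 1.4]
gripper_width: 39.6
```

```bash
python3 - <<'E'
from h import *
s=sense(); print(s["tcp_pos"],s["gripper_width"],np.degrees(np.arctan2(*s["eef_rot"][[1,0],1])))
p,d,K,R,t=cap("wrist"); W=cloud(d,K,R,t)
m=((d>0)&(W[...,2]>70)&(W[...,2]<90)&(np.hypot(W[...,0]-504,W[...,1]-387)<25)); P=W[m][:,:2].astype(np.float32)
print(m.sum(), cv2.minAreaRect(P) if m.sum()>5 else 0)
E
```

```text
[504.16729025 385.13479908  95.63369012] 39.555103401661206 -11.696797040223561
866 ((504.3150329589844, 387.5132141113281), (27.317859649658203, 11.97745418548584), 78.50528717041016)
```

Call:
jog_arm([
  [[0,0.002,-0.04],[0,0,0],-0.1],
  [[0,0.002,-0.086],[0,0,0],-0.1],
  [[0,0.002,-0.086],[0,0,0],-0.1],
  [[0,0.002,-0.086],[0,0,0],-1],
  [[0,0.002,-0.086],[0,0,0],-1],
], newtons=30)

```text
time_s: 14.98
tcp_pos: [505.4, 388.0, 66.1]
eef_rot: [[0.202, 0.979, 0.003], [0.979, -0.202, 0.002], [0.002, 0.002, -1.0]]
wrist_force: [-0.2, -0.2, -0.0]
gripper_width: 29.4
```

Call:
jog_arm([
  [[0,0,0],[0,0,0],-1],
  [[0,0,0],[0,0,0],-1],
  [[0,0,0],[0,0,0],-1],
  [[0,0,0],[0,0,0],-1],
  [[0,0,0],[0,0,0],-1],
])

```text
time_s: 15.4
tcp_pos: [504.5, 388.1, 64.9]
eef_rot: [[0.201, 0.98, 0.001], [0.98, -0.201, 0.001], [0.002, 0.001, -1.0]]
wrist_force: [-1.1, 0.4, 5.5]
gripper_width: 11.8
```

Call:
jog_arm([
  [[0,0,0.02],[0,0,0],-1],
  [[0,0,0.06],[0,0,0],-1],
  [[0,0,0.12],[0,0,0],-1],
  [[0,0,0.19],[0,0,0],-1],
  [[0,0,0.26],[0,0,0],-1],
])

```text
time_s: 15.82
tcp_pos: [503.3, 386.8, 166.1]
eef_rot: [[0.201, 0.98, -0.004], [0.98, -0.201, -0.003], [-0.004, -0.003, -1.0]]
wrist_force: [0.7, 1.2, -4.6]
gripper_width: 11.9
```

Call:
jog_arm([
  [[0.02,-0.06,0.02],[0,0,0.05],-1],
  [[0.05,-0.16,0.04],[0,0,0.1],-1],
  [[0.08,-0.26,0.04],[0,0,0.17],-1],
  [[0.11,-0.36,0.04],[0,0,0.233],-1],
  [[0.134,-0.456,0.04],[0,0,0.233],-1],
])

```text
time_s: 16.23
tcp_pos: [557.6, 203.1, 182.1]
eef_rot: [[-0.168, 0.986, -0.002], [0.986, 0.168, -0.001], [-0.001, -0.002, -1.0]]
wrist_force: [1.0, -0.6, -5.2]
gripper_width: 11.9
```

Call:
jog_arm([
  [[0,0,0],[0,0,0],-1],
  [[0,0,0],[0,0,0],-1],
  [[0,0,-0.03],[0,0,0],-1],
  [[0,0,-0.055],[0,0,0],-1],
  [[0,0,-0.055],[0,0,0],-1],
])

```text
time_s: 16.65
tcp_pos: [555.9, 206.0, 156.9]
eef_rot: [[-0.164, 0.986, -0.006], [0.986, 0.164, -0.002], [-0.001, -0.006, -1.0]]
wrist_force: [-1.7, 0.2, -6.5]
gripper_width: 11.6
```

```bash
python3 - <<'E'
from h import *
s=sense(); print(s["tcp_pos"],s["wrist_force"],s["gripper_width"],np.degrees(np.arctan2(*s["eef_rot"][[1,0],1])))
p,d,K,R,t=cap("scene"); save("s5",p)
q,d2,K2,R2,t2=cap("side"); save("side5",q)
a=cv2.resize(p[130:240,190:320],(650,550),interpolation=cv2.INTER_CUBIC); save("s5c",a)
w,dw,Kw,Rw,tw=cap("wrist"); np.savez("wrist5.npz",p=w,d=dw,K=Kw,R=Rw,t=tw)
save("c5",np.hstack([cv2.resize(p[140:240,200:310],(400,364),interpolation=cv2.INTER_CUBIC),cv2.resize(w[60:384,120:400],(400,364))]))
E
```

```text
[555.93981701 206.03735061 156.89369392] [-1.66285889  0.18271646 -6.54440993] 11.642302794546534 9.46256495869137
```

View pics/c5.png

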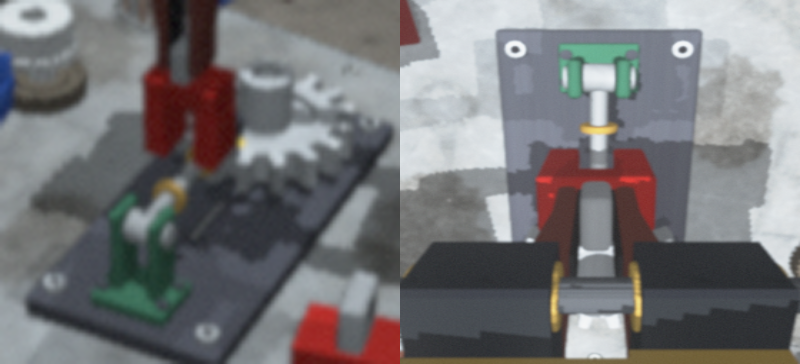

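```bash
python3 - <<'E'
from h import *
print(sense()["tcp_pos"])
z=np.load("wrist5.npz"); p,d,K,R,t=[z[k] for k in("p","d","K","R","t")]
F=fix(cloud(d,K,R,t),99.4); H=cv2.cvtColor(p,cv2.COLOR_RGB2HSV)
red=((H[...,0]<8)|(H[...,0]>172))&(H[...,1]>150)&(abs(F[...,0])<40)&(F[...,1]>60)&(F[...,1]<160)&(d>0)
P=F[red&(F[...,2]>138)&(F[...,2]<165)]; top=P[abs(P[:,2]-np.median(P[:,2]))<3]; 
print(len(P),'top z',np.median(P[:,2]),'x',np.percentile(top[:,0],[1,99]),'y',np.percentile(top[:,1],[1,99]),cv2.minAreaRect(top[:,:2].astype(np.float32)))
m=(d>0)&(abs(F[...,0])<8)&(F[...,2]>66)&(F[...,2]<90)
for lo in range(124,170,4):
    b=F[m&(F[...,1]>=lo)&(F[...,1]<lo+4)]
    if len(b)>3: print(lo,len(b),np.percentile(b[:,0],[3,97]).round(1),np.percentile(b[:,2],95).round(1))
E
```

```text
[557.1490301  206.13586205 160.52666689]
1500 top z 151.40253132799717 x [-24.72991143  22.81098907] y [110.05466135 137.22381744] ((-0.9607429504394531, 122.57088470458984), (29.947187423706055, 48.49777603149414), 89.711181640625)
124 54 [-4.6  4.7] 74.8
128 53 [-4.6  4.6] 74.9
132 60 [-4.5  4.6] 74.9
136 49 [-4.5  4.6] 74.7
140 63 [-7.7  7.6] 80.8
144 128 [-7.7  7.6] 80.1
148 58 [-4.5  4.5] 75.1
152 59 [-4.5  4.4] 74.7
156 58 [-4.5  4.4] 74.9
160 61 [-4.5  4.4] 75.0
164 61 [-4.5  4.3] 75.0
168 70 [-6.8  6.7] 75.6
```

Call:
jog_arm([
  [[0,0,-0.03],[0,0,0],-1],
  [[0,0,-0.06],[0,0,0],-1],
  [[0,0,-0.09],[0,0,0],-1],
  [[0,0,-0.115],[0,0,0],-1],
  [[0,0,-0.125],[0,0,0],-1],
])

```text
time_s: 17.22
tcp_pos: [556.6, 204.8, 108.0]
eef_rot: [[-0.163, 0.987, -0.004], [0.987, 0.163, -0.001], [-0.001, -0.004, -1.0]]
wrist_force: [-0.7, 1.5, -6.1]
gripper_width: 11.7
```

Call:
jog_arm([
  [[0,0,-0.004],[0,0,0],-1],
  [[0,0,-0.008],[0,0,0],-1],
  [[0,0,-0.012],[0,0,0],-1],
  [[0,0,-0.016],[0,0,0],-1],
  [[0,0,-0.016],[0,0,0],-1],
])

```text
time_s: 17.63
tcp_pos: [558.0, 205.2, 105.3]
eef_rot: [[-0.163, 0.987, 0.001], [0.987, 0.163, 0.0], [0.0, 0.001, -1.0]]
wrist_force: [-0.3, 0.3, -4.8]
gripper_width: 11.7
```

Call:
jog_arm([
  [[0,0,-0.002],[0,0,0],-1],
  [[0,0,-0.004],[0,0,0],-1],
  [[0,0,-0.006],[0,0,0],-1],
  [[0,0,-0.008],[0,0,0],-1],
  [[0,0,-0.008],[0,0,0],-1],
])

```text
time_s: 18.05
tcp_pos: [557.8, 205.2, 101.6]
eef_rot: [[-0.163, 0.987, -0.0], [0.987, 0.163, -0.0], [-0.0, -0.0, -1.0]]
wrist_force: [0.2, 0.9, -4.9]
gripper_width: 11.8
```

Call:
jog_arm([
  [[0,0,-0.002],[0,0,0],-1],
  [[0,0,-0.003],[0,0,0],-1],
  [[0,0,-0.004],[0,0,0],-1],
  [[0,0,-0.005],[0,0,0],-1],
  [[0,0,-0.005],[0,0,0],-1],
])

```text
time_s: 18.47
tcp_pos: [557.8, 205.2, 99.7]
eef_rot: [[-0.163, 0.987, -0.0], [0.987, 0.163, -0.0], [0.0, -0.0, -1.0]]
wrist_force: [0.5, 0.2, -4.8]
gripper_width: 11.8
```

Call:
jog_arm([
  [[0,0,-0.001],[0,0,0],-1],
  [[0,0,-0.002],[0,0,0],-1],
  [[0,0,-0.003],[0,0,0],-1],
  [[0,0,-0.003],[0,0,0],-1],
  [[0,0,-0.003],[0,0,0],-1],
])

```text
time_s: 18.88
tcp_pos: [557.8, 205.2, 98.6]
eef_rot: [[-0.163, 0.987, -0.0], [0.987, 0.163, -0.0], [0.0, -0.0, -1.0]]
wrist_force: [-0.0, -0.3, -4.7]
gripper_width: 12.0
```

Call:
jog_arm([
  [[0,0,-0.001],[0,0,0],-1],
  [[0,0,-0.002],[0,0,0],-1],
  [[0,0,-0.003],[0,0,0],-1],
  [[0,0,-0.003],[0,0,0],-1],
  [[0,0,-0.003],[0,0,0],-1],
])

```text
time_s: 19.3
tcp_pos: [557.9, 205.2, 98.0]
eef_rot: [[-0.163, 0.987, 0.001], [0.987, 0.163, 0.0], [0.0, 0.001, -1.0]]
wrist_force: [-1.2, -1.3, -1.1]
gripper_width: 11.9
```

Call:
jog_arm([
  [[0,0,-0.001],[0,0,0],-1],
  [[0,0,-0.002],[0,0,0],-1],
  [[0,0,-0.002],[0,0,0],-1],
  [[0,0,-0.002],[0,0,0],-1],
  [[0,0,-0.002],[0,0,0],-1],
])

```text
time_s: 19.72
tcp_pos: [558.0, 205.2, 97.8]
eef_rot: [[-0.163, 0.987, 0.001], [0.987, 0.163, 0.0], [0.0, 0.001, -1.0]]
wrist_force: [-3.5, -0.5, 5.3]
gripper_width: 11.8
```

Seated at z 98 as predicted. Releasing.

Call:
jog_arm([
  [[0,0,0.001],[0,0,0],-1],
  [[0,0,0.002],[0,0,0],-0.5],
  [[0,0,0.002],[0,0,0],-0.1],
  [[0,0,0.002],[0,0,0],-0.1],
  [[0,0,0.002],[0,0,0],-0.1],
])

```text
time_s: 20.13
tcp_pos: [557.9, 205.2, 97.0]
eef_rot: [[-0.163, 0.987, -0.0], [0.987, 0.163, -0.0], [0.0, -0.0, -1.0]]
wrist_force: [-1.3, -0.2, -0.2]
gripper_width: 35.0
```

Call:
jog_arm([
  [[0,0,0],[0,0,0],-0.1],
  [[0,0,0.04],[0,0,0],-0.1],
  [[0,0,0.1],[0,0,0],-0.1],
  [[0,0,0.2],[0,0,0],-0.1],
  [[0,0,0.3],[0,0,0],-0.1],
])

```text
time_s: 20.55
tcp_pos: [557.0, 204.9, 217.0]
eef_rot: [[-0.163, 0.987, -0.003], [0.987, 0.163, -0.001], [-0.0, -0.004, -1.0]]
wrist_force: [1.4, 0.7, 0.7]
gripper_width: 39.3
```

Call:
jog_arm([
  [[0,-0.1,0.1],[0,0,0],1],
  [[0,-0.2,0.16],[0,0,0],1],
  [[0,-0.2,0.16],[0,0,0],1],
  [[0,-0.2,0.16],[0,0,0],1],
  [[0,-0.2,0.16],[0,0,0],1],
])

```text
time_s: 20.97
tcp_pos: [558.2, 124.8, 282.0]
eef_rot: [[-0.161, 0.987, 0.002], [0.987, 0.161, 0.001], [0.0, 0.002, -1.0]]
wrist_force: [-0.4, 0.7, -0.7]
gripper_width: 69.2
```

```bash
python3 - <<'E'
from h import *
p,d,K,R,t=cap("wrist"); q,_,_,_,_=cap("scene")
save("c6",np.hstack([cv2.resize(q[140:240,200:310],(400,364),interpolation=cv2.INTER_CUBIC),cv2.resize(p[0:300,110:410],(400,364))]))
F=fix(cloud(d,K,R,t),99.4)
phase(p,C,K,R,t,idx=99.4)
g=F[(d>0)&(np.hypot(F[...,0],F[...,1])<45)&(np.hypot(F[...,0],F[...,1])>25)&(F[...,2]<60)]; A=np.c_[g[:,:2],np.ones(len(g))]; print('gear plane',np.linalg.lstsq(A,g[:,2],rcond=None)[0],np.median(g[:,2]))
for nm,lo,hi in(("top",86,96),("lug",108,125)):
    P=F[(d>0)&(F[...,2]>lo)&(F[...,2]<hi)&(abs(F[...,0])<32)&(F[...,1]>95)&(F[...,1]<150)]; print(nm,np.median(P[:,2]),cv2.minAreaRect(P[:,:2].astype(np.float32)))
m=(d>0)&(abs(F[...,0])<4)&(F[...,2]>66)&(F[...,2]<95)
for lo in (62,72,84,90,145,150,156,162):
    b=F[m&(F[...,1]>=lo)&(F[...,1]<lo+6)]
    if len(b)>3: print(lo,len(b),np.median(b[:,2]).round(1))
s=sense(); print(s["time_s"],s["wrist_force"],s["tcp_pos"])
E
```

```text
gap phase mod22.5 9.27 amp 27.4 mean 153.3
paint deg 96.94 r 41.699675324675326 308 marked gap deg 99.27 turn needed 0.13
gear plane [-4.48079417e-04 -5.22322684e-03  4.51611616e+01] 46.60485866833154
top 89.9837733590696 ((-0.06580924987792969, 119.11412048339844), (31.532474517822266, 49.94173049926758), 89.87321472167969)
lug 113.73723774219695 ((0.6694693565368652, 119.53733825683594), (11.437701225280762, 27.397310256958008), 0.3340316414833069)
62 34 73.6
72 35 73.8
84 35 73.7
90 42 73.6
145 38 73.6
150 36 73.6
156 42 73.8
162 42 73.7
21.0667 [-0.61811841  0.01005705 -0.88489201] [557.56007692 125.93330127 279.77028801]
```

View pics/c6.png

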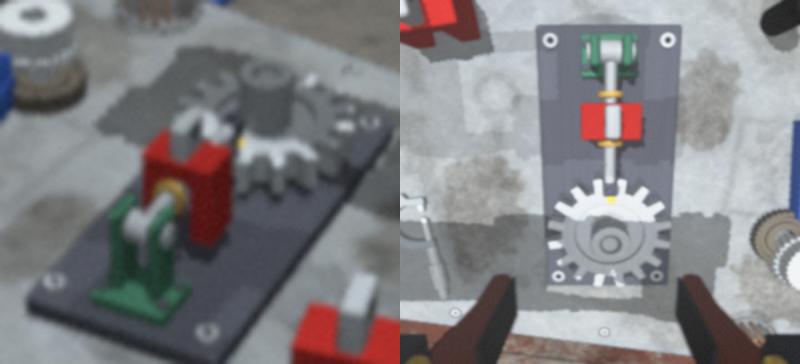

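```bash
python3 -c "
from h import *
print(arm.sign_off())"
```

```text
the job is handed in; nothing more can be done
None
```

I set the gear to its zero position and handed the job in at about 21 s of the 72 s allowed; sign-off gives no verdict.

- **Gear:** I gripped it by the hub and turned it about +54.5° to bring the marked gap under the finger. The last picture puts that gap 0.13° from the index line. The paint is about 2.5° (roughly 1.8 mm) from the index point, against a limit of 8 mm. The gear top measured flat, tilted about 0.005 rad, at about the height measured at the start.
- **Finger:** I pushed it down with the shut gripper. It entered the gap with almost no resistance and met its end stop with the tool at z 75.1 mm, which is where a level bar should be. The push peaked at about 8 N at the wrist. With the weight on, the bar's top measures the same height (within 0.2 mm) from y 62 to 168 mm.
- **Saddle weight:** The 50 x 32 x 58 mm red one hangs upright on the bar between the collars, and the gripper is clear of it. It sits about 3 mm toward the gear from the bar's middle, closer to the gear-side collar. With the 5 mm of height between the slot top and the bar's centre line, that comes to about 6 mm against the 10 mm limit.
- **Left alone:** I felt no contact with the micrometer, plug gauge or pin cup, but I did not measure their positions again at the end.

None of my last checks failed. The depth readings came out 1–3 mm low throughout, within what I expected from the camera calibration.

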